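Park the spatula on the lid rack

ROBOT

A 6-joint arm with a two-finger parallel gripper is mounted at the origin on the work surface. World frame = base frame: x ahead of the robot, y to its left, z up, the work surface at z = 0. Lengths are in m, angles in rad, forces in N, time in s.
With the tool pointing down it reaches from about 0.425 to 0.95 m from the base axis. Payload 14.7 kg.
Tool frame: the origin (TCP) lies at the very end of the fingers, on their centre line; the grasp point (between the pads) lies 19 mm behind it (r.grasp_offset is the distance from the TCP to the grasp point, in m); z points along the fingers, y is the direction in which the jaws open and shut (so a half turn about z gives the same grasp; the last joint's range is limited). The gripper opens to 85 mm and grips with 20 to 120 N. Pads are 22 mm wide; open, the fingers measure 114 mm over their backs; the gripper's body (76 mm by 85 mm) begins 54 mm behind the grasp point. The pads swing forward as they close: fully open they stand 13 mm farther back than shut.
Start: joints at [-1.255, 0.48, 1.596, -0, 1.065, -0.047], TCP at [0.231, -0.608, 0.231] pointing down, gripper open.
Joint ranges: [-2.75, 2.75], [-0.82, 2.05], [0.23, 2.67], [-1.56, 4.7], [0.09, 2.69], [-2.92, 2.92]. Speed limits (rad/s): [1.89, 1.89, 2.39, 3.01, 3.01, 3.01].

INTERFACE

Orientations are given as a unit quaternion [x, y, z, w].
In Python, from cell import r gives the robot as it stands. The module is installed in compiled form; this text tells all that it offers.
- The arm moves only by the tool jog_arm, never from a script. Its argument "targets" is a list of rows, each a list of 7 numbers: the shift along the tool's x, y, z in cm, then the turn, a rotation vector about the tool's x, y, z in degrees, then the gripper's target within -1 to 1 (shut at 1, half-way at 0, fully open at -1). A call has 1 to 10 rows; each row is the pose to reach, as a shift and turn from the pose commanded when the call began, along the tool's axes at that moment; what a row does not reach only later rows make up. A row lasts 1/10 s, in which the tool goes at most 50 mm and 8.59 degrees, less where a joint would pass 70% of its speed; a pose out of reach is approached as far as the arm can. A call with a gripper value outside its range is refused whole. The fingers move at their own pace and stop on an object; "grip_force" is the grip in N (left out, the last holds). Time passes only in rows, so rows that repeat a pose let the fingers close. It gives the time, the measured TCP pose, the force and the opening at its end, in the units of the state.
- r.get_obs(): the state, without advancing time (a new reading comes with each control period).
- r.read_camera(name): name is "side" or "top"; returns (picture, depth): 400x640x3 uint8, red, green, blue; 400x640 float32, m along the optical axis (not along the pixel's ray), 0 where there is no reading.
- r.camera_model(name): a dict with "camera_matrix" (3x3 intrinsics, pixels), "k1" (the pictures are not rectified: a ray, as slopes to the right and down, at radius r is drawn at 1 + k1 r^2 times it, then the intrinsics apply), "R" (3x3) and "t" (3): a world point X has camera coordinates R X + t. Camera axes: x right, y down, z forward; pixel columns grow to the right and rows downward; lengths in m; the calibration is good to about 2 mm. A picture is of the moment at which its call begins. camera_model takes no time and is no camera call.
- r.close_job(): hands the job in, once; it reports no verdict.
The state is a dict: "time_s": time; "q": joint angles; "joint_vel": joint speeds; "tau": joint torques, N m; "tool_pos": TCP position; "orientation": TCP orientation; "force": force on the tool from outside, world axes, zero at the start; "torque": the same for the moment, N m; "finger_gap": finger opening in m.
Only numpy, scipy, OpenCV 4.12 (cv2) and the standard library are available. Lean on these libraries where they do the work, as an engineer would, in place of code of your own. Each camera call takes 0.05 s, during which the arm holds its last target.

TASK

Pull the black spatula by its handle all the way out from under the low steel shelf, lay it on the counter and let go, so that you can take it again round the middle. Then lay it flat across the two raised bars of the steel lid rack, the handle between the pair of prongs on one bar and between the inner pair of tall wire loops on the other, with the blade hanging out over the bamboo tray, and let go. Leave the bowls, the garlic roaster and the tray where they are.

Things in the scene. Friction and masses are not known exactly. Their poses are not given: they have to be found in the camera images.
- spatula_mid (a point): Loose black spatula, one stiff piece, 270 mm long, 0.13 kg, lying flat. This is its balance point, on the handle's centre line, 7 mm above the underside; x runs along the handle to the blade, z up. Handle: bar 16 mm wide, 14 mm high, from x = -120 to +80 mm. At the start 85 to 115 mm of the handle sticks out from under the shelf's front edge; the rest is beneath the shelf.
- spatula_blade_end (a point): Middle of the far edge of the spatula's blade, 150 mm from spatula_mid along its x axis. The blade is flat, 52 mm wide, 7 mm high, from x = +75 to +150 mm of spatula_mid; its underside is level with the handle's.
- shelf: Fixed low steel riser shelf, a plate 170 mm deep (x) and 240 mm wide (y), its top 80 mm and its underside 74 mm above the counter, on thin legs at the corners. Origin on the counter under the plate's centre. The front edge, where the spatula sticks out, is at x = -85 mm; the open counter lies on that -x side.
- bowl_large: Loose steel prep bowl, 112 mm across, 48 mm high, standing on the shelf; origin at the centre of its underside. Bystander.
- bowl_small: Loose steel prep bowl, 92 mm across, 42 mm high, standing on the shelf; origin at the centre of its underside. Bystander.
- rack: Fixed steel wire lid rack clamped to a stone slab (200 x 190 mm, 32 mm high). Origin on the counter; x points to the bamboo tray. Two level bars, 8 mm thick, 160 mm long in y, tops 104 mm above the counter, cross at x = -85 and +45 mm. Between them (x = -60 to +40 mm, y = -75 to +75 mm) all is free down to the slab, room for fingers.
- rack_prongs (a point): Middle of the +45 mm bar's top. Two prongs rise from this bar to 130 mm above the counter, with a 30 mm gap between them centred here, widening upward. Axes as the rack.
- rack_loops (a point): Middle of the -85 mm bar's top. Two pairs of wire loops here rise to 145 mm above the counter, each from x = -140 to -65 mm of the rack; the inner pair leaves a 30 mm gap centred here, widening upward; the outer pair stands at y = +-56 mm. Axes as the rack.
- rack_rest (a point): Point at x = 0, y = 0 of the rack, at the height of the bars' tops (104 mm), axes as the rack. When well laid, spatula_mid is about 7 mm above this point, with the spatula's x axis along the rack's x.
- tray: Loose small bamboo tray, 130 (x) x 160 (y) mm, 20 mm high, origin at the centre of its underside, standing on the counter beside the rack on its +x side. Bystander.
- roaster: Loose garlic roaster, terracotta base with white domed lid and knob, 132 mm across, 124 mm high, origin at the centre of its underside. Bystander.

How it is judged:
By the outcome, as a careful person would: the job done as asked, in the order asked, and still so for the second after the job is handed in, with the robot touching nothing.
It also fails if it takes over 50 s, if anything falls off the work surface, if the arm or the gripper's body presses on something with over 40 N, if the wrist force passes 120 N, or if a joint passes its speed limit or range.

## Working session

There is one attempt and no reset: what is moved stays moved. The work goes in short steps, Python scripts to look and compute and a tool call to move; the robot and the scene stay as the last step left them, time stands still between calls to the robot, and variables do not carry over. Pictures are saved under pics/ and viewed, and the job is handed in when it is done.

Besides the shell and the picture viewer there is one more tool, called after ">>>" in YAML: its name, and indented under it one key for each argument. jog_arm: Moves the arm, as the interface text tells. Its arguments: {"type":"object","properties":{"targets":{"type":"array","items":{"type":"array","items":{"type":"number"}}},"grip_force":{"type":"number"}},"required":["targets"]}

```bash
mkdir -p pics
cat > h.py <<'E'
import numpy as np, cv2
from cell import r
from scipy.spatial.transform import Rotation as Ro
def pt(name,u,v,depth=None,z=None):
    m=r.camera_model(name);K=np.array(m["camera_matrix"]);k=m["k1"];R=np.array(m["R"]);t=np.array(m["t"])
    d=np.array([(u-K[0,2])/K[0,0],(v-K[1,2])/K[1,1]]);s=d.copy()
    for _ in range(20): s=d/(1+k*(s@s))
    ray=np.array([s[0],s[1],1]);C=-R.T@t;w=R.T@ray
    if z is not None: return C+w*(z-C[2])/w[2]
    return C+w*depth
def px(name,X):
    m=r.camera_model(name);K=np.array(m["camera_matrix"]);k=m["k1"];c=np.array(m["R"])@np.array(X)+np.array(m["t"])
    s=c[:2]/c[2];s=s*(1+k*(s@s));return K[0,0]*s[0]+K[0,2],K[1,1]*s[1]+K[1,2]
def snap(name,tag):
    p,d=r.read_camera(name);np.savez(f"{tag}_{name}.npz",p=p,d=d);cv2.imwrite(f"pics/{tag}_{name}.png",p[:,:,::-1]);return p,d
def crop(name,tag,x0,x1,y0,y1,f):
    p=np.load(f"{tag}_{name}.npz")["p"][y0:y1,x0:x1,::-1];cv2.imwrite(f"pics/{tag}_{name}_c{x0}_{y0}.png",cv2.resize(p,None,fx=f,fy=f,interpolation=cv2.INTER_CUBIC))
E
python3 - <<'E'
from h import *
for n in("top","side"):
    snap(n,"a");m=r.camera_model(n);print(n,m["camera_matrix"],m["k1"],-np.array(m["R"]).T@m["t"])
print(r.get_obs())
E
```

```text
top [[365.80032186   0.         315.41490634]
 [  0.         365.80032186 198.09527883]
 [  0.           0.           1.        ]] 0.018281938726411887 [0.41618158 0.05211245 1.02251716]
side [[385.35600703   0.         316.30313231]
 [  0.         385.35600703 203.16637799]
 [  0.           0.           1.        ]] -0.0759086570089922 [0.27139329 0.7099671  0.85315675]
{'time_s': 0.1, 'q': array([-1.25460224e+00,  4.80786910e-01,  1.59683391e+00, -1.97556032e-05,
        1.06506963e+00, -4.65920764e-02]), 'joint_vel': array([-0.00075315, -0.00360339, -0.00082766, -0.00121839, -0.00066582,
        0.0011302 ]), 'tau': array([ 1.75517107e-03, -9.52259159e+01, -4.31040752e+01, -2.23399056e-04,
        5.23570081e-03,  1.89596562e-06]), 'tool_pos': array([ 0.23057415, -0.60732939,  0.23071642]), 'orientation': array([ 9.83592323e-01,  1.80404660e-01, -8.23282663e-05, -5.42756145e-04]), 'force': array([-0.57366237,  0.63038773,  0.21940535]), 'torque': array([0.08618353, 0.04337698, 0.02797389]), 'finger_gap': 0.08565587690015497}
```

View pics/a_top.png

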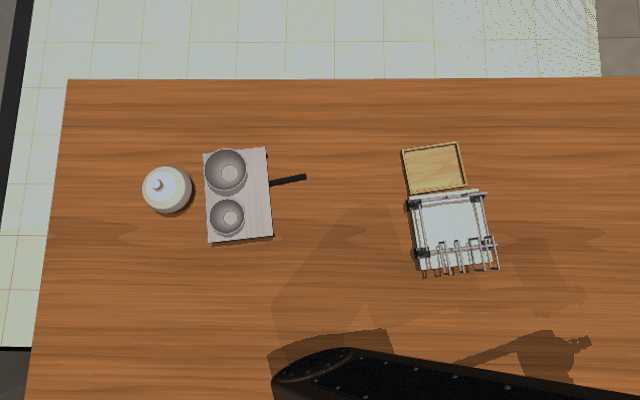

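View pics/a_side.png

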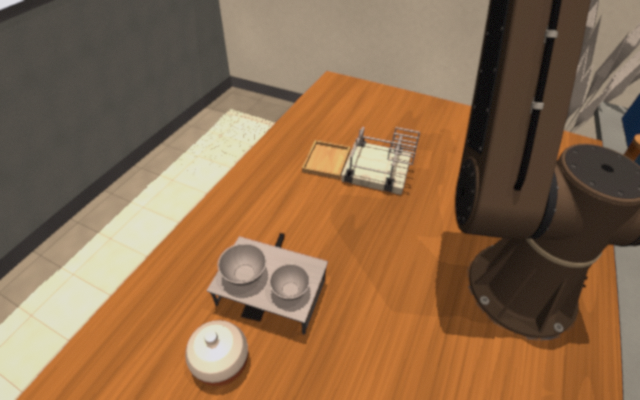

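Top view: the shelf is at about (238,195) with the handle sticking out at (270,184) to (306,177). The rack is at (450,232), the tray at (434,168) and the roaster at (167,190). Next I'll enlarge crops of the shelf and rack.

Run:
```python
from h import *
crop("top","a",195,315,140,250,5)
crop("top","a",390,510,130,285,3.8)
crop("side","a",180,340,220,340,4.5)
crop("side","a",295,435,110,200,5.5)
```

```text
(no output)
```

View pics/a_top_c195_140.png

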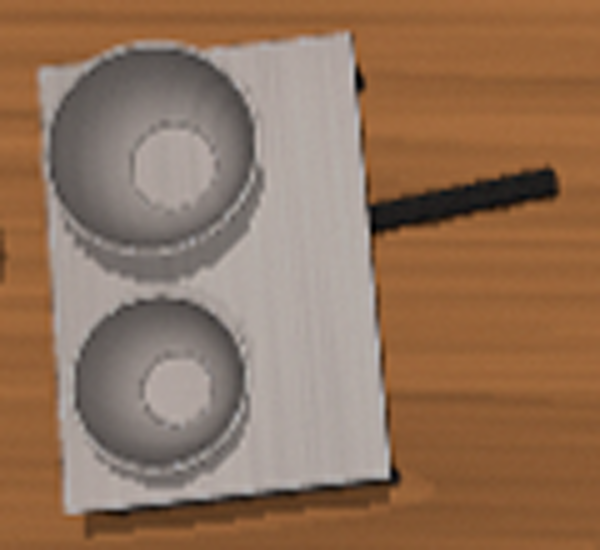

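View pics/a_top_c390_130.png

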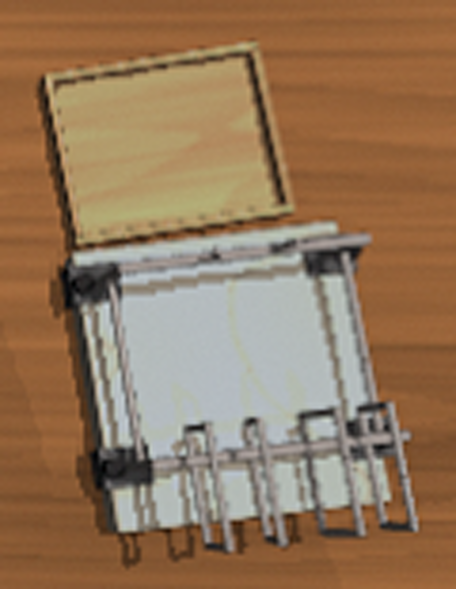

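View pics/a_side_c180_220.png

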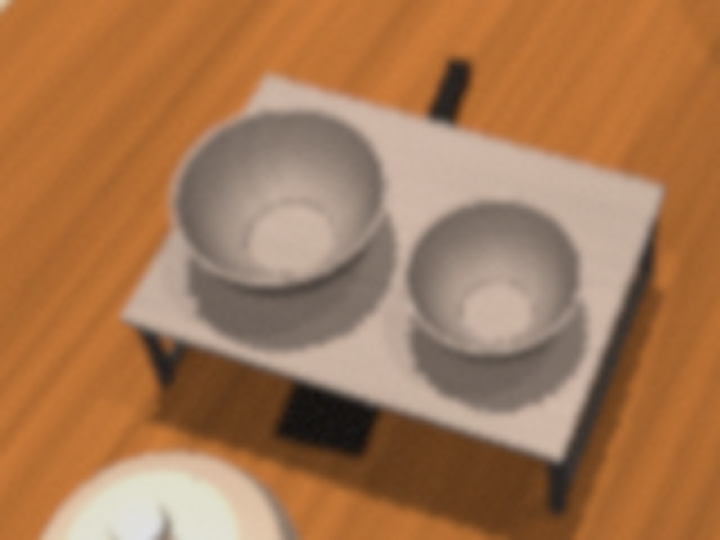

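View pics/a_side_c295_110.png

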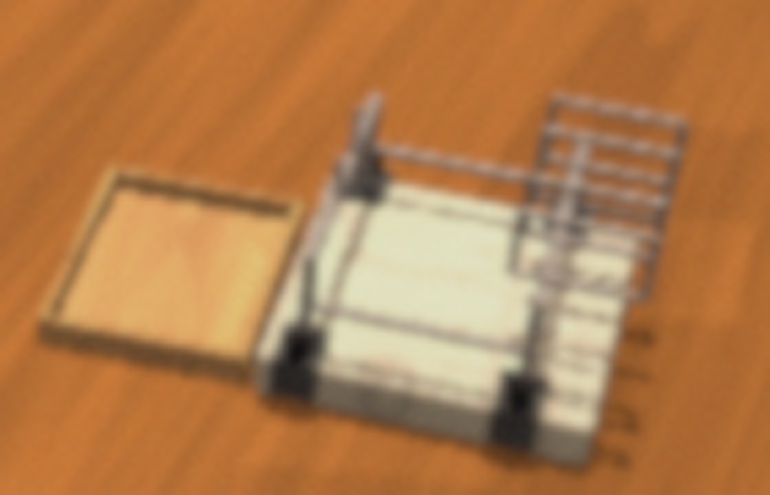

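Run:
```python
from h import *
P={}
for n in("top","side"):
    d=np.load(f"a_{n}.npz")["d"];m=r.camera_model(n)
    V,U=np.mgrid[0:400,0:640];K=np.array(m["camera_matrix"])
    s=cv2.undistortPoints(np.stack([U,V],-1).reshape(-1,1,2).astype(float),K,np.array([m["k1"],0,0,0.])).reshape(-1,2)
    c=np.c_[s,np.ones(len(s))]*d.reshape(-1,1)
    w=(c-np.array(m["t"]))@np.array(m["R"]);P[n]=w.reshape(400,640,3)
np.savez("pts_a.npz",**P)
print("counter z",P["top"][300,200],P["side"][150,250],P["top"][120,300])
print("handle end",pt("top",306.2,176.8,z=.012),"at shelf",pt("top",270,183.6,z=.014), P["top"][177,304],P["top"][182,275])
print("blade end",pt("side",250.5,318.9,z=.003),P["side"][317,250])
print("shelf front corners",pt("top",195+351/5,140+34/5,z=.08),pt("top",195+391/5,140+477/5,z=.08))
print("shelf back corners",pt("top",195+40/5,140+70/5,z=.08),pt("top",195+67/5,140+512/5,z=.08))
# rack points
for n in P:
    w=P[n]; 
    for lo,hi in((.095,.109),(.109,.16),(.028,.036)):
        mk=(w[...,2]>lo)&(w[...,2]<hi)&(w[...,1]<-.1)&(w[...,1]>-.5)&(w[...,0]>.2)&(w[...,0]<.6)
        q=w[mk];print(n,lo,len(q),q.min(0) if len(q) else 0,q.max(0) if len(q) else 0)
# view scatter
img=np.zeros((560,600,3),np.uint8)
def ij(w): return int((.62-w[0])*1400)-100,int((-.10-w[1])*1500)
for n,col in(("top",(0,1,0)),("side",(0,0,1))):
    w=P[n].reshape(-1,3)
    for q in w[(w[:,2]>.09)&(w[:,2]<.16)]:
        i,j=ij(q)
        if 0<=i<560 and 0<=j<600:
            f=100 if q[2]<.109 else 255
            cv2.circle(img,(j,i),2,(0,f if n=="top" else 0,f if n=="side" else 0),-1)
cv2.imwrite("pics/scat.png",img)
```

```text
counter z [ 0.3000883   0.40080444 -0.00423424] [ 0.94501172 -0.17907681 -0.00251196] [0.81673059 0.13665509 0.00191339]
handle end [0.64402649 0.11473128 0.012     ] at shelf [0.62322345 0.2166692  0.014     ] [0.64324916 0.12091106 0.01269542] [0.62780768 0.20254096 0.01463619]
blade end [0.59224363 0.3784207  0.003     ] [0.59467266 0.37602818 0.00637763]
shelf front corners [0.71038999 0.22227573 0.08      ] [0.47348946 0.19290575 0.08      ]
shelf back corners [0.6894928  0.38950795 0.08      ] [0.45360327 0.36018306 0.08      ]
top 0.095 646 [ 0.38402619 -0.36227468  0.09513091] [ 0.58761554 -0.18089785  0.10831245]
top 0.109 420 [ 0.38311033 -0.34520736  0.10901055] [ 0.58013987 -0.21899759  0.14843909]
top 0.028 4008 [ 0.39058146 -0.37968753  0.02800815] [ 0.59997216 -0.16268539  0.03599574]
side 0.095 295 [ 0.38560506 -0.35439743  0.09506223] [ 0.58735308 -0.1800334   0.10858189]
side 0.109 275 [ 0.3849702  -0.3448446   0.10918602] [ 0.58155842 -0.21836543  0.14743135]
side 0.028 1697 [ 0.39458259 -0.37951289  0.0280008 ] [ 0.5988438  -0.16163588  0.03599673]
```

View pics/scat.png

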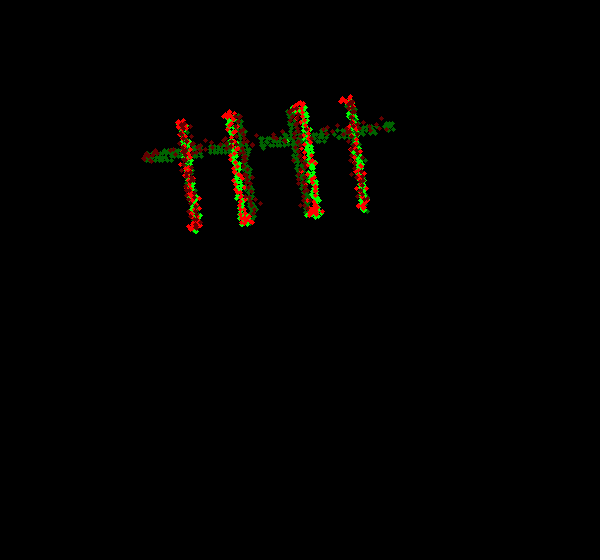

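Run:
```python
from h import *
P=np.load("pts_a.npz")
img=np.zeros((560,600,3),np.uint8)
W=np.concatenate([P[n].reshape(-1,3) for n in("top","side")])
W=W[(W[:,2]>.085)&(W[:,2]<.16)&(W[:,1]<-.12)&(W[:,1]>-.45)&(W[:,0]>.3)&(W[:,0]<.65)]
# loop directions: fit rack by optimisation of soft template
from scipy.optimize import minimize
hi=W[W[:,2]>.125]; bar=W[(W[:,2]>.098)&(W[:,2]<.108)]
def loc(p,Q): 
    c,s=np.cos(p[2]),np.sin(p[2]);d=Q[:,:2]-p[:2];return np.c_[d@[c,s],d@[-s,c]]
def cost(p):
    b=loc(p,bar);e=np.minimum(abs(b[:,0]+85e-3),abs(b[:,0]-45e-3))
    h=loc(p,hi);h=h[h[:,0]<-.05]
    f=np.minimum(abs(abs(h[:,1])-.056),abs(abs(h[:,1])-p[3]))
    return np.minimum(e,.01).mean()+np.minimum(f,.01).mean()
best=min((minimize(cost,[x,y,a,.022],method="Nelder-Mead",options=dict(maxiter=2000)) for x in(.48,.5,.52,.54) for y in(-.28,-.27,-.26,-.25) for a in(.1,.17,.25)),key=lambda q:q.fun)
print(best.x,np.degrees(best.x[2]),best.fun)
p=best.x
np.save("rack.npy",p)
for q in W:
    l=loc(p,q[None])[0];j=int(300-l[1]*2500);i=int(200-l[0]*2000)
    if 0<=i<560 and 0<=j<600: cv2.circle(img,(j,i),2,(0,255,0) if q[2]<.109 else (0,128,255) if q[2]<.125 else (255,255,255),-1)
cv2.line(img,(300,0),(300,559),(90,0,90),1)
for x in(-.085,.045):cv2.line(img,(0,int(200-x*2000)),(599,int(200-x*2000)),(90,0,90),1)
cv2.imwrite("pics/scat2.png",img)
l=loc(p,W)
for nm,mk in(("prong",(l[:,0]>.03)&(W[:,2]>.110)),):
    for lo in(.11,.118,.124):
        k=mk&(W[:,2]>lo);print(nm,lo,np.round(np.sort(l[k,1]),3)[::max(1,k.sum()//14)],l[k,0].mean())
for n in("top","side"):
  w=P[n].reshape(-1,3); w=w[(w[:,2]>.125)&(w[:,2]<.16)&(w[:,1]<-.12)&(w[:,1]>-.45)&(w[:,0]<.5)&(w[:,0]>.3)]
  ll=loc(p,w)[:,1]
  print(n,[round(float(np.median(ll[abs(ll-c)<.014])),4) for c in(-.056,-.023,.023,.056)])
  w=P[n].reshape(-1,3); l2=loc(p,w);k=(w[:,2]>.098)&(w[:,2]<.108)
  for c in(-.085,.045):
      q=k&(abs(l2[:,0]-c)<.012)&(abs(l2[:,1])<.09);print("bar",c,np.median(l2[q,0]),q.sum(),l2[q,1].min(),l2[q,1].max(),np.median(w[q,2]))
```

```text
[ 0.53082065 -0.26893458  0.12858342  0.02455561] 7.367287214243662 0.006690199821521721
prong 0.11 [-0.027 -0.026 -0.025 -0.024 -0.023 -0.023 -0.022 -0.021 -0.02  -0.02
 -0.018 -0.017  0.025  0.025  0.025  0.027  0.027  0.03 ] 0.0450457727254267
prong 0.118 [-0.027 -0.026 -0.026 -0.026 -0.025 -0.024 -0.024 -0.023 -0.023 -0.023
 -0.023 -0.022 -0.021 -0.021 -0.02  -0.02  -0.018  0.024  0.025  0.025
  0.025  0.025  0.025  0.027  0.027  0.027  0.03 ] 0.04492073934406187
prong 0.124 [-0.027 -0.026 -0.026 -0.025 -0.024 -0.024 -0.022  0.025  0.025  0.025
  0.025  0.027  0.027  0.027  0.03 ] 0.044862048946139654
top [-0.0565, -0.0249, 0.0246, 0.0564]
bar -0.085 -0.08477452890215481 253 -0.08311085675527886 0.08356228313367776 0.10246310682769816
bar 0.045 0.04412829519174086 191 -0.08366033801810228 0.08267239185051899 0.1026559883277507
side [-0.0563, -0.0242, 0.0243, 0.0566]
bar -0.085 -0.08282221474380835 104 -0.07614311907912114 0.08479183908834488 0.10219361375794897
bar 0.045 0.04484116861173434 71 -0.07927340284790106 0.0835730054558971 0.10324998308528978
```

View pics/scat2.png

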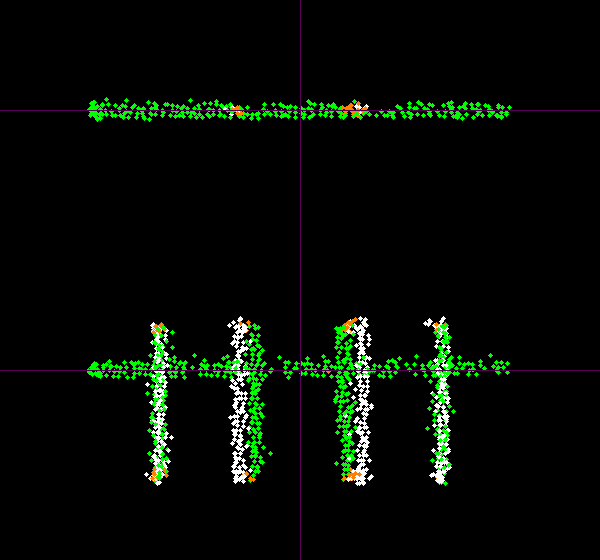

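```bash
cat >> h.py <<'E'
def jog(pos,yawdeg):
    o=r.get_obs();R0=Ro.from_quat(o["orientation"]);R1=Ro.from_euler("Z",yawdeg,degrees=True)*Ro.from_euler("X",180,degrees=True)
    d=R0.inv().apply(np.array(pos)-o["tool_pos"])*100;w=(R0.inv()*R1).as_rotvec(degrees=True)
    print("shift cm",np.round(d,2),"turn",np.round(w,2),"at",np.round(o["tool_pos"],4),"yaw",np.round(np.degrees(np.arctan2(*R0.as_matrix()[[1,0],0])),2),"t",o["time_s"],"gap",o["finger_gap"],"F",np.round(o["force"],1))
E
python3 - <<'E'
from h import *
jog((.640,.136,.16),101.2)
P=np.load("pts_a.npz")["top"]
for u,v in((403,150),(459,143),(467,190),(408,195)):print(pt("top",u,v,z=.02))
E
```

```text
shift cm [ 64.66 -54.96   7.13] turn [-5.000e-02 -5.000e-02 -8.041e+01] at [ 0.2306 -0.6073  0.2307] yaw 20.79 t 0.1 gap 0.08565587690015497 F [-0.6  0.6  0.2]
[ 0.72113089 -0.15721191  0.02      ]
[ 0.74183662 -0.31307982  0.02      ]
[ 0.60790084 -0.32820129  0.02      ]
[ 0.59266504 -0.16775913  0.02      ]
```

>>> jog_arm:
  targets:
    - [64.7, -55, 1, 0, 0, -80.4, -1]
    - [64.7, -55, 1, 0, 0, -80.4, -1]
    - [64.7, -55, 1, 0, 0, -80.4, -1]
    - [64.7, -55, 1, 0, 0, -80.4, -1]
    - [64.7, -55, 1, 0, 0, -80.4, -1]
    - [64.7, -55, 1, 0, 0, -80.4, -1]
    - [64.7, -55, 1, 0, 0, -80.4, -1]
    - [64.7, -55, 1, 0, 0, -80.4, -1]
    - [64.7, -55, 1, 0, 0, -80.4, -1]
    - [64.7, -55, 1, 0, 0, -80.4, -1]

```text
time_s: 1.1
tool_pos: [0.4724, -0.1678, 0.2254]
orientation: [0.633, 0.775, -0.0, -0.0]
force: [1.0, -1.4, -0.1]
finger_gap: 0.0852
```

```bash
python3 -c "
from h import *
jog((.640,.136,.14),101.2)"
```

```text
shift cm [26.42 22.49  8.53] turn [-0.   -0.    0.32] at [ 0.4724 -0.1678  0.2254] yaw 101.52 t 1.1 gap 0.08519736878366499 F [ 1.  -1.4 -0.1]
```

>>> jog_arm:
  targets:
    - [26.4, 22.5, 8.5, 0, 0, 0, -1]
    - [26.4, 22.5, 8.5, 0, 0, 0, -1]
    - [26.4, 22.5, 8.5, 0, 0, 0, -1]
    - [26.4, 22.5, 8.5, 0, 0, 0, -1]
    - [26.4, 22.5, 8.5, 0, 0, 0, -1]
    - [26.4, 22.5, 8.5, 0, 0, 0, -1]
    - [26.4, 22.5, 8.5, 0, 0, 0, -1]
    - [26.4, 22.5, 8.5, 0, 0, 0, -1]
    - [26.4, 22.5, 8.5, 0, 0, 0, -1]
    - [26.4, 22.5, 8.5, 0, 0, 0, -0.5]

```text
time_s: 2.1
tool_pos: [0.6407, 0.1322, 0.1402]
orientation: [0.635, 0.773, -0.0, -0.0]
force: [-0.6, 0.1, 0.4]
finger_gap: 0.0731
```

```bash
python3 -c "
from h import *
jog((.640,.136,.005),101.2)
snap('side','b');crop('side','b',200,380,130,330,3)
snap('top','b');crop('top','b',195,355,110,260,4)"
```

```text
shift cm [ 0.39  0.02 13.52] turn [-0.06  0.01 -0.01] at [0.6407 0.1322 0.1402] yaw 101.19 t 2.1 gap 0.07310926401526582 F [-0.6  0.1  0.4]
```

View pics/b_side_c200_130.png

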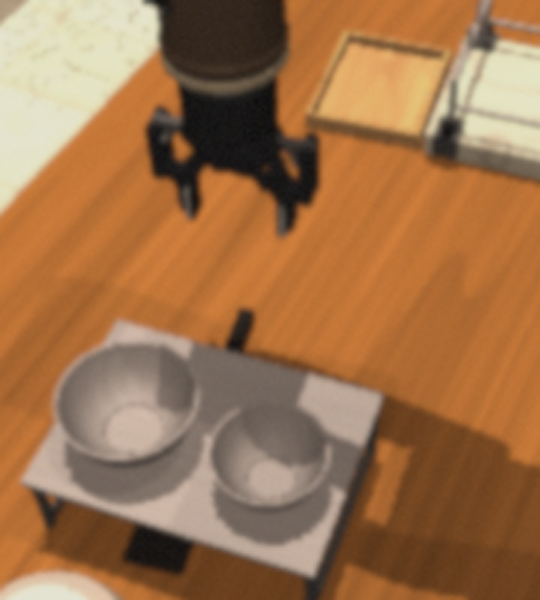

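View pics/b_top_c195_110.png

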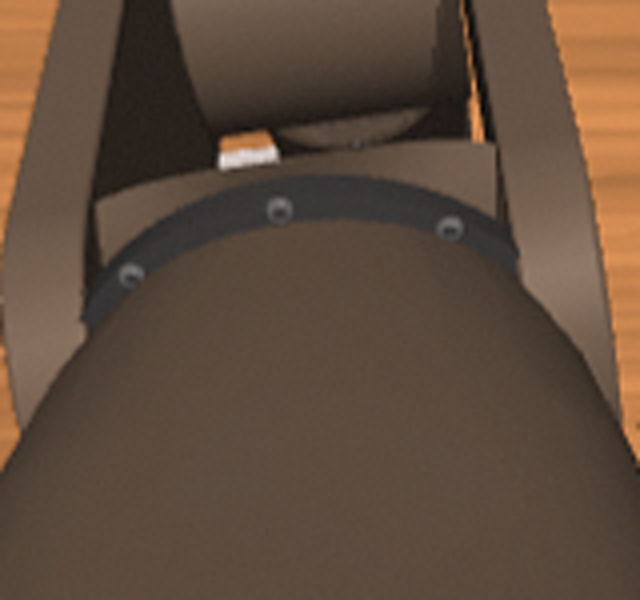

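The side view shows the jaws straddling the handle's end at about (242,325) in the crop, with clear space to the shelf. The arm blocks the top view. Going down now.

>>> jog_arm:
  targets:
    - [0.4, 0, 4, 0, 0, 0, -0.3]
    - [0.4, 0, 8, 0, 0, 0, -0.3]
    - [0.4, 0, 11, 0, 0, 0, -0.3]
    - [0.4, 0, 12.5, 0, 0, 0, -0.3]
    - [0.4, 0, 13.4, 0, 0, 0, -0.3]
    - [0.4, 0, 13.5, 0, 0, 0, -0.3]
    - [0.4, 0, 13.5, 0, 0, 0, -0.3]

```text
time_s: 2.9
tool_pos: [0.6414, 0.1367, 0.0066]
orientation: [0.635, 0.773, 0.001, 0.0]
force: [0.3, 0.4, -0.1]
finger_gap: 0.0552
```

>>> jog_arm:
  targets:
    - [0, 0, 0, 0, 0, 0, 1]
    - [0, 0, 0, 0, 0, 0, 1]
    - [0, 0, 0, 0, 0, 0, 1]
    - [0, 0, 0, 0, 0, 0, 1]
    - [0, 0, 0, 0, 0, 0, 1]
    - [0, 0, 0, 0, 0, 0, 1]
  grip_force: 40

```text
time_s: 3.5
tool_pos: [0.6412, 0.137, 0.0064]
orientation: [0.635, 0.773, 0.0, 0.0]
force: [-1.6, -1.5, 8.2]
finger_gap: 0.0148
```

```bash
python3 -c "
from h import *
jog((.640,.136,.005),101.2)
snap('side','c');crop('side','c',200,340,180,330,4)"
```

```text
shift cm [-0.07 -0.13  0.14] turn [ 0.07  0.   -0.01] at [0.6412 0.137  0.0064] yaw 101.19 t 3.5 gap 0.014837217778068353 F [-1.6 -1.5  8.2]
```

View pics/c_side_c200_180.png

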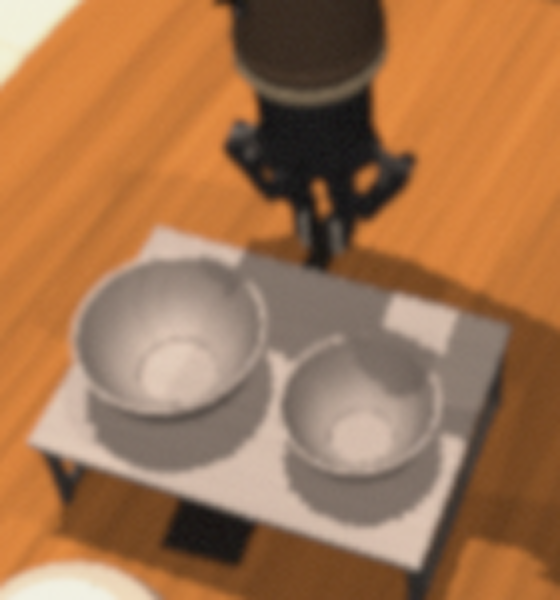

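The grip is on (gap 15 mm). Now the pull, straight along the handle.

>>> jog_arm:
  targets:
    - [-1, 0, -0.2, 0, 0, 0, 1]
    - [-3, 0, -0.2, 0, 0, 0, 1]
    - [-6, 0, -0.2, 0, 0, 0, 1]
    - [-9, 0, -0.2, 0, 0, 0, 1]
    - [-12, 0, -0.2, 0, 0, 0, 1]
    - [-15, 0, -0.2, 0, 0, 0, 1]
    - [-18, 0, -0.2, 0, 0, 0, 1]
    - [-20.5, 0, -0.2, 0, 0, 0, 1]
    - [-22, 0, -0.2, 0, 0, 0, 1]
    - [-22, 0, -0.2, 0, 0, 0, 1]

```text
time_s: 4.55
tool_pos: [0.6836, -0.0812, 0.0075]
orientation: [0.636, 0.772, 0.0, 0.0]
force: [0.1, 0.5, -2.3]
finger_gap: 0.0146
```

```bash
python3 -c "
from h import *
jog((.683,-.081,.006),101.2)
snap('side','d');crop('side','d',200,360,110,310,3)"
```

```text
shift cm [ 0.03 -0.06  0.15] turn [ 0.03  0.02 -0.13] at [ 0.6836 -0.0812  0.0075] yaw 101.07 t 4.55 gap 0.014586090106299202 F [ 0.1  0.5 -2.3]
```

View pics/d_side_c200_110.png

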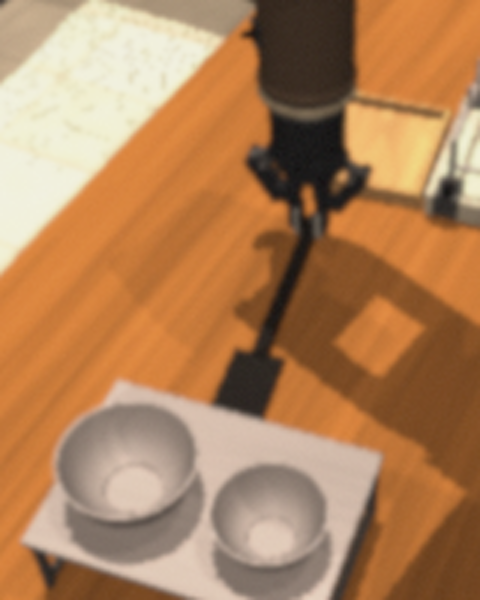

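The spatula is fully out: the blade at about (250,380) in the crop lies before the shelf's front edge, with a computed margin of about 50 mm. Next I lower it, release and rise.

>>> jog_arm:
  targets:
    - [0, 0, 0.2, 0, 0, 0, 1]
    - [0, 0, 0.2, 0, 0, 0, 1]
    - [0, 0, 0.2, 0, 0, 0, -0.3]
    - [0, 0, 0.2, 0, 0, 0, -0.3]
    - [0, 0, 0.2, 0, 0, 0, -0.3]
    - [0, 0, 0.2, 0, 0, 0, -0.3]
    - [0, 0, -2, 0, 0, 0, -0.3]
    - [0, 0, -6, 0, 0, 0, -0.3]
    - [0, 0, -10, 0, 0, 0, -0.3]
    - [0, 0, -14, 0, 0, 0, -0.3]

```text
time_s: 5.6
tool_pos: [0.683, -0.0788, 0.1486]
orientation: [0.635, 0.773, -0.0, -0.0]
force: [1.0, 0.8, -0.3]
finger_gap: 0.0561
```

```bash
python3 -c "
from h import *
snap('side','e');crop('side','e',200,360,110,310,3)
snap('top','e');crop('top','e',200,360,110,260,4)
jog((.6635,.017,.1),101.2)"
```

```text
shift cm [ 9.91 -0.42  5.29] turn [ 0.45  0.16 -0.  ] at [ 0.6864 -0.0793  0.1532] yaw 101.2 t 5.7 gap 0.05556381460634533 F [ 0.7  0.2 -0.1]
```

View pics/e_side_c200_110.png

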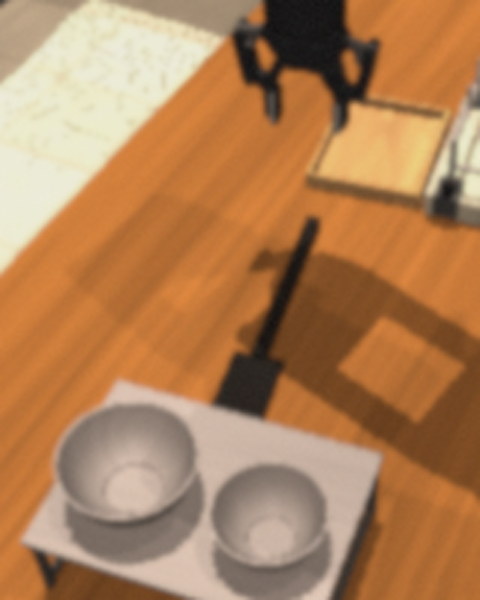

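View pics/e_top_c200_110.png

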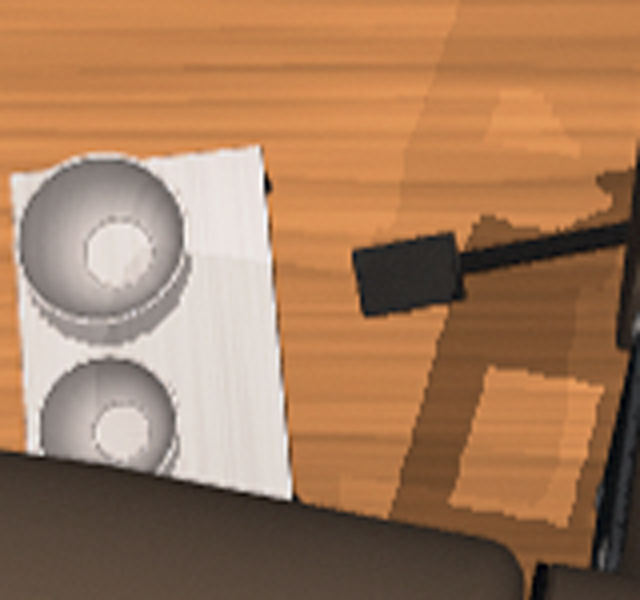

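Released and lying flat on the counter. In the top view the far blade edge's middle is at (289.9,181.1) and the handle's centre line passes (355,168.8).

```bash
python3 -c "
from h import *
b=pt('top',289.9,181.1,z=.007);h=pt('top',355,168.75,z=.014);e=pt('side',200+313/3,110+219/3,z=.012);nb=pt('side',200+240/3,110+413/3,z=.0)
print(b,h,e,nb)
d=(b-h)[:2];d/=np.linalg.norm(d);print(np.degrees(np.arctan2(d[1],d[0])),'mid',b[:2]-.15*d, 'len',np.linalg.norm((b-e)[:2]))
m=b[:2]-.15*d
jog((m[0],m[1],.1),np.degrees(np.arctan2(d[1],d[0])))"
```

```text
[0.63233107 0.16122854 0.007     ] [ 0.66772081 -0.02290555  0.014     ] [ 0.68558435 -0.09560421  0.012     ] [0.63415809 0.15783077 0.        ]
100.87932750060027 mid [0.66064224 0.01392451] len 0.2622955809629819
shift cm [ 9.66 -0.76  5.29] turn [0.45 0.16 0.32] at [ 0.6864 -0.0793  0.1532] yaw 101.2 t 5.7 gap 0.05556381460634533 F [ 0.7  0.2 -0.1]
```

>>> jog_arm:
  targets:
    - [4, -0.6, 5, 0, 0, 0.2, -0.3]
    - [8, -0.6, 7, 0, 0, 0.2, -0.3]
    - [9.6, -0.6, 9, 0, 0, 0.2, -0.3]
    - [9.6, -0.6, 9, 0, 0, 0.2, -0.3]
    - [9.6, -0.6, 9, 0, 0, 0.2, -0.3]
    - [9.6, -0.6, 9, 0, 0, 0.2, -0.3]

```text
time_s: 6.3
tool_pos: [0.6596, 0.0134, 0.058]
orientation: [0.636, 0.771, 0.0, 0.001]
force: [0.5, -0.4, -1.0]
finger_gap: 0.0558
```

```bash
python3 -c "
from h import *
jog((.662,.0142,.005),101)"
```

```text
shift cm [0.03 0.24 5.3 ] turn [ 0.07  0.02 -0.03] at [0.6596 0.0134 0.058 ] yaw 100.97 t 6.3 gap 0.055759472003235305 F [ 0.5 -0.4 -1. ]
```

>>> jog_arm:
  targets:
    - [0, 0.2, 3, 0, 0, 0, -0.3]
    - [0, 0.2, 4.8, 0, 0, 0, -0.3]
    - [0, 0.2, 5.2, 0, 0, 0, -0.3]
    - [0, 0.2, 5.2, 0, 0, 0, -0.3]
    - [0, 0.2, 5.2, 0, 0, 0, 1]
    - [0, 0.2, 5.2, 0, 0, 0, 1]
    - [0, 0.2, 5.2, 0, 0, 0, 1]
    - [0, 0.2, 5.2, 0, 0, 0, 1]
    - [0, 0.2, 5.2, 0, 0, 0, 1]
    - [0, 0.2, 5.2, 0, 0, 0, 1]
  grip_force: 60

```text
time_s: 7.3
tool_pos: [0.6616, 0.0143, 0.0068]
orientation: [0.636, 0.772, 0.001, 0.001]
force: [-2.3, -1.1, 9.2]
finger_gap: 0.0139
```

>>> jog_arm:
  targets:
    - [0, 0, -1, 0, 0, 0, 1]
    - [0, 0, -4, 0, 0, 0, 1]
    - [0, 0, -8, 0, 0, 0, 1]
    - [0, 0, -12, 0, 0, 0, 1]
    - [0, 0, -16, 0, 0, 0, 1]
    - [0, 0, -20, 0, 0, 0, 1]
    - [0, 0, -23, 0, 0, 0, 1]
    - [0, 0, -24, 0, 0, 0, 1]
    - [0, 0, -24, 0, 0, 0, 1]
    - [0, 0, -24, 0, 0, 0, 1]

```text
time_s: 8.3
tool_pos: [0.66, 0.0144, 0.2443]
orientation: [0.636, 0.772, -0.0, -0.001]
force: [-0.4, 0.6, -1.2]
finger_gap: 0.0136
```

```bash
python3 -c "
from h import *
snap('side','f');crop('side','f',180,380,50,250,3)
jog((.531,-.269,.245),7.37)"
```

```text
shift cm [-25.37 -18.05  -0.09] turn [-1.300e-01  9.000e-02  9.362e+01] at [0.6598 0.0144 0.2438] yaw 100.99 t 8.35 gap 0.013586667145950405 F [-0.4  0.7 -1.4]
```

View pics/f_side_c180_50.png

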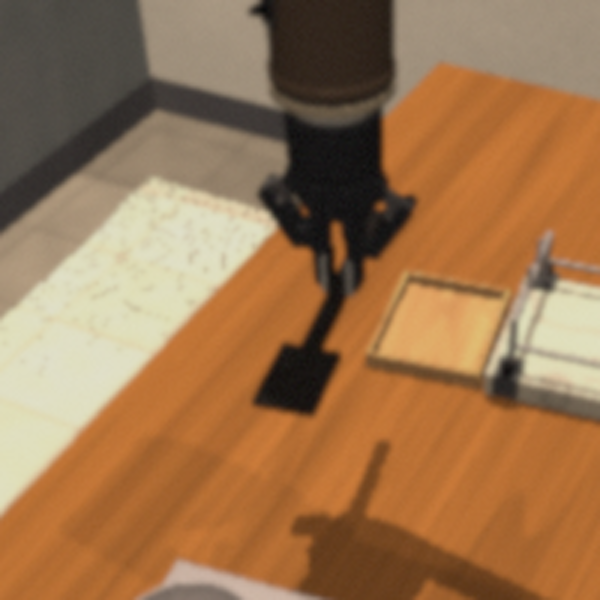

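Lifted, held round the middle, blade toward the camera and nearly level. Carrying it over to the rack.

>>> jog_arm:
  targets:
    - [-25.4, -18, 0, 0, 0, 93.6, 1]
    - [-25.4, -18, 0, 0, 0, 93.6, 1]
    - [-25.4, -18, 0, 0, 0, 93.6, 1]
    - [-25.4, -18, 0, 0, 0, 93.6, 1]
    - [-25.4, -18, 0, 0, 0, 93.6, 1]
    - [-25.4, -18, 0, 0, 0, 93.6, 1]
    - [-25.4, -18, 0, 0, 0, 93.6, 1]
    - [-25.4, -18, 0, 0, 0, 93.6, 1]
    - [-25.4, -18, 0, 0, 0, 93.6, 1]
    - [-25.4, -18, 0, 0, 0, 93.6, 1]

```text
time_s: 9.35
tool_pos: [0.5315, -0.2692, 0.2436]
orientation: [0.992, 0.127, -0.001, -0.001]
force: [0.2, -0.4, -0.8]
finger_gap: 0.0138
```

```bash
python3 -c "
from h import *
jog((.531,-.269,.2),7.37)"
```

```text
shift cm [-0.04 -0.02  4.36] turn [-0.11  0.13  7.28] at [ 0.5315 -0.2692  0.2436] yaw 14.65 t 9.35 gap 0.013789573188600903 F [ 0.2 -0.4 -0.8]
```

>>> jog_arm:
  targets:
    - [0, 0, 2, 0, 0, 7.3, 1]
    - [0, 0, 4.4, 0, 0, 7.3, 1]
    - [0, 0, 4.4, 0, 0, 7.3, 1]
    - [0, 0, 4.4, 0, 0, 7.3, 1]

```text
time_s: 9.75
tool_pos: [0.5319, -0.2689, 0.2005]
orientation: [0.998, 0.068, -0.001, -0.001]
force: [0.9, 0.1, -0.6]
finger_gap: 0.0138
```

```bash
python3 -c "
from h import *
snap('side','g');crop('side','g',280,440,60,210,4.5)
snap('top','g');crop('top','g',380,540,130,300,3.5)
jog((.531,-.269,.111),7.37)"
```

```text
shift cm [-0.17 -0.07  9.09] turn [ 0.01 -0.02  0.4 ] at [ 0.5328 -0.2694  0.2019] yaw 7.77 t 9.85 gap 0.013892267233102844 F [ 0.9  0.3 -0.7]
```

View pics/g_side_c280_60.png

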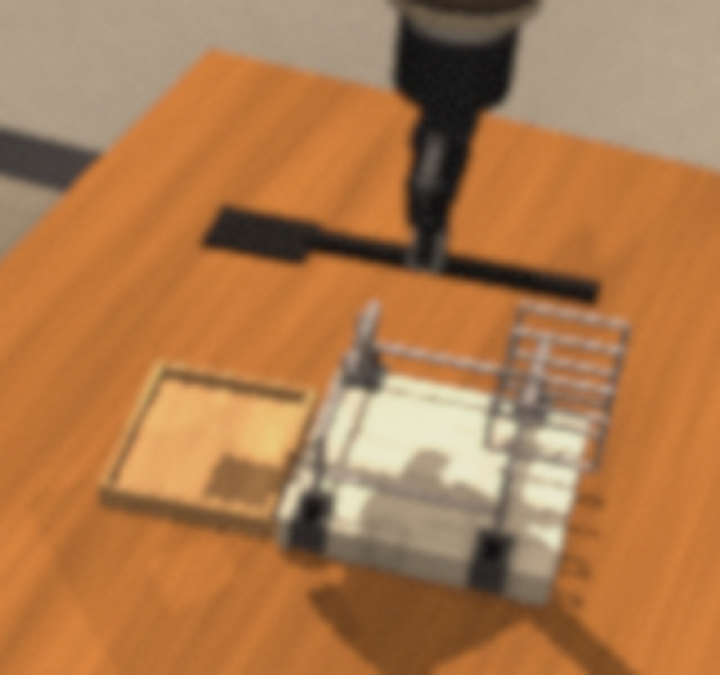

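View pics/g_top_c380_130.png

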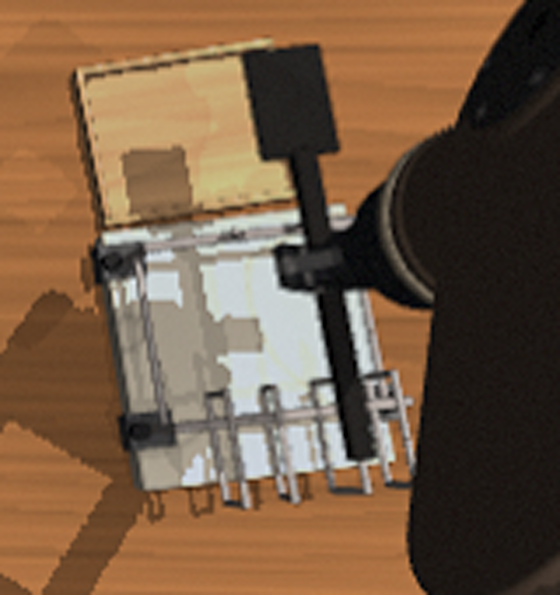

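Side view: the spatula is about level above the rack. Top view: blade edge middle at (460.4,143.7), handle end at (483.1,261.1). I'll measure both with depth.

```bash
python3 -c "
from h import *
rk=np.load('rack.npy')
def tor(w):
    c,s=np.cos(rk[2]),np.sin(rk[2]);d=w[:2]-rk[:2];return np.round([d@[c,s],d@[-s,c],w[2]],4)
for n,L in (('top',[(461,150),(464,165),(466,170),(470,185),(477,225),(481,245),(483,256)]),('side',[(333,111),(342,113),(356,114.5),(390,119.5),(405,123),(411,124.4)])):
    d=np.load(f'g_{n}.npz')['d']
    for u,v in L:
        D=np.median(d[int(v)-1:int(v)+2,int(u)-1:int(u)+2]);w=pt(n,u,v,depth=D);print(n,u,v,tor(w))
print('ends at z', tor(pt('top',460.4,143.7,z=.200)),tor(pt('top',483.1,261.3,z=.208)))
"
```

```text
top 461 150 [0.1368 0.0004 0.2008]
top 464 165 [1.011e-01 1.000e-04 2.009e-01]
top 466 170 [ 0.0892 -0.0024  0.2005]
top 470 185 [ 0.0527 -0.0018  0.2082]
top 477 225 [-0.0371 -0.0006  0.208 ]
top 481 245 [-0.0809 -0.0005  0.2089]
top 483 256 [-0.1046 -0.0004  0.2086]
side 333 111 [0.1309 0.006  0.2007]
side 342 113 [0.1013 0.009  0.2016]
side 356 114.5 [0.0576 0.0078 0.2048]
side 390 119.5 [-0.0459  0.0021  0.2063]
side 405 123 [-0.0916  0.0051  0.2061]
side 411 124.4 [-0.1097  0.005   0.2053]
ends at z [ 0.152  -0.0012  0.2   ] [-0.1157  0.0013  0.208 ]
```

Level, on the rack's centre line (|y| ≤ 2 mm) and mid at x ≈ +2 mm. Descending.

>>> jog_arm:
  targets:
    - [-0.2, 0, 2, 0, 0, 0, 1]
    - [-0.2, 0, 4, 0, 0, 0, 1]
    - [-0.2, 0, 5.5, 0, 0, 0, 1]
    - [-0.2, 0, 7, 0, 0, 0, 1]
    - [-0.2, 0, 8, 0, 0, 0, 1]
    - [-0.2, 0, 8.5, 0, 0, 0, 1]
    - [-0.2, 0, 8.8, 0, 0, 0, 1]
    - [-0.2, 0, 8.8, 0, 0, 0, 1]
    - [-0.2, 0, 8.8, 0, 0, 0, 1]

```text
time_s: 10.75
tool_pos: [0.5308, -0.2697, 0.114]
orientation: [0.998, 0.068, 0.0, 0.0]
force: [0.8, 0.2, -2.1]
finger_gap: 0.0138
```

```bash
python3 -c "
from h import *
snap('side','i');crop('side','i',280,440,60,210,4.5)
snap('top','i');crop('top','i',380,540,130,300,3.5)
jog((.531,-.269,.111),7.37)"
```

```text
shift cm [ 0.03 -0.07  0.29] turn [ 0.03 -0.04  0.38] at [ 0.5308 -0.2697  0.1139] yaw 7.75 t 10.85 gap 0.013746579550524675 F [ 0.3 -0.3 -0.4]
```

View pics/i_side_c280_60.png

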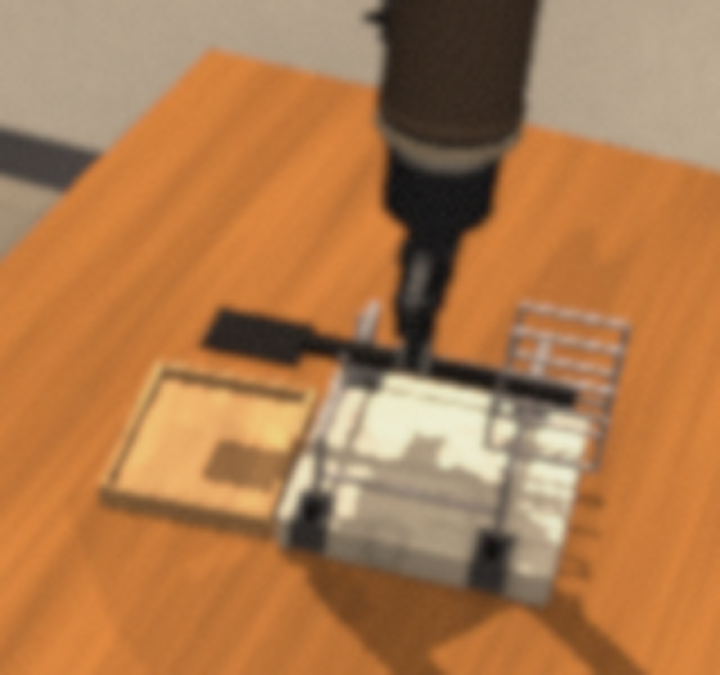

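View pics/i_top_c380_130.png

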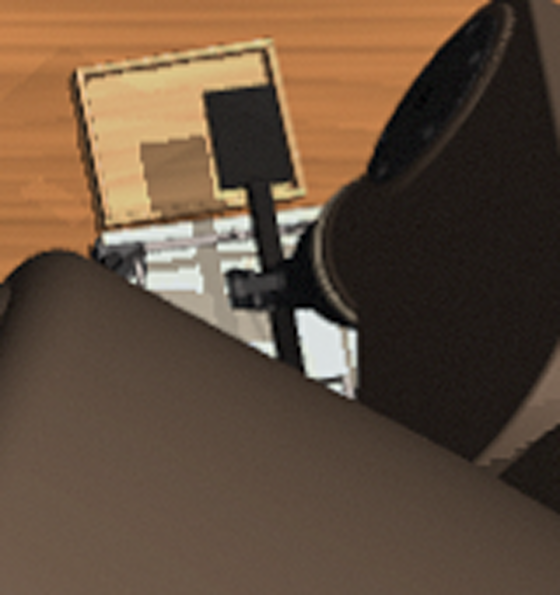

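Handle sits between the loops (crop (540,380), side) and the prongs (top). About 3 mm to go.

>>> jog_arm:
  targets:
    - [0, 0, 0.1, 0, 0, 0, 1]
    - [0, 0, 0.2, 0, 0, 0, 1]
    - [0, 0, 0.3, 0, 0, 0, 1]
    - [0, 0, 0.3, 0, 0, 0, 1]

```text
time_s: 11.25
tool_pos: [0.5306, -0.2696, 0.1107]
orientation: [0.998, 0.068, 0.0, 0.0]
force: [-0.1, 0.6, 5.2]
finger_gap: 0.014
```

Contact: the bars are carrying it (+5 N). Opening gently and rising.

>>> jog_arm:
  targets:
    - [0, 0, 0, 0, 0, 0, 0.5]
    - [0, 0, 0, 0, 0, 0, 0.3]
    - [0, 0, 0, 0, 0, 0, 0]
    - [0, 0, 0, 0, 0, 0, -0.1]
    - [0, 0, 0, 0, 0, 0, -0.1]
    - [0, 0, 0, 0, 0, 0, -0.1]
    - [0, 0, -1.5, 0, 0, 0, -0.1]
    - [0, 0, -5, 0, 0, 0, -0.1]
    - [0, 0, -9, 0, 0, 0, -0.1]
    - [0, 0, -13, 0, 0, 0, -0.1]

```text
time_s: 12.25
tool_pos: [0.5302, -0.2693, 0.2417]
orientation: [0.998, 0.068, -0.0, -0.0]
force: [1.0, -0.3, 0.6]
finger_gap: 0.0472
```

```bash
python3 -c "
from h import *
print(r.get_obs()['finger_gap'])
snap('side','j');crop('side','j',280,440,60,210,4.5)
jog((.35,-.5,.25),7.37)"
```

```text
0.04720628082925416
shift cm [-21.2   20.25  -0.19] turn [ 0.27 -0.35  0.37] at [ 0.5328 -0.2708  0.2484] yaw 7.74 t 12.3 gap 0.04708425335855177 F [ 3.1 -1.4  7.7]
```

View pics/j_side_c280_60.png

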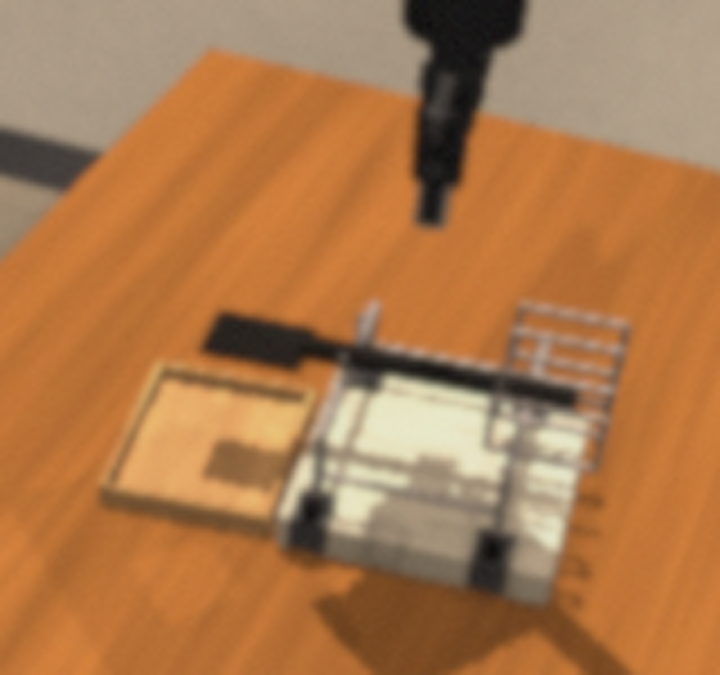

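Released; the spatula rests on both bars. I'll move the arm aside for a clear final look.

>>> jog_arm:
  targets:
    - [-4, 4, -2, 0, 0, 0, -0.1]
    - [-8, 8, -2, 0, 0, 0, -0.1]
    - [-12, 12, -2, 0, 0, 0, -0.1]
    - [-16, 16, -2, 0, 0, 0, -0.1]
    - [-19, 18, -2, 0, 0, 0, -0.1]
    - [-21, 20, -2, 0, 0, 0, -0.1]
    - [-21, 20, -2, 0, 0, 0, -0.1]
    - [-21, 20, -2, 0, 0, 0, -0.1]

```text
time_s: 13.1
tool_pos: [0.3485, -0.4966, 0.2601]
orientation: [0.998, 0.066, -0.0, -0.0]
force: [1.6, 0.2, 0.4]
finger_gap: 0.0469
```

```bash
python3 -c "
from h import *
snap('top','k');crop('top','k',380,540,130,300,3.5)
snap('side','k')
a=np.load('a_top.npz')['p'].astype(int);b=np.load('k_top.npz')['p'].astype(int)
for nm,(x0,x1,y0,y1) in dict(roast=(140,195,160,216),shelf=(200,275,140,245),tray=(399,440,140,196)).items(): print(nm,abs(a-b)[y0:y1,x0:x1].mean(),np.percentile(abs(a-b)[y0:y1,x0:x1],99))
print(r.get_obs()['tool_pos'],r.get_obs()['time_s'])"
```

```text
roast 3.626731601731602 7.0
shelf 3.8648465608465608 7.0
tray 12.943379790940767 70.0
[ 0.34973343 -0.49536317  0.26021291] 13.2
```

View pics/k_top.png

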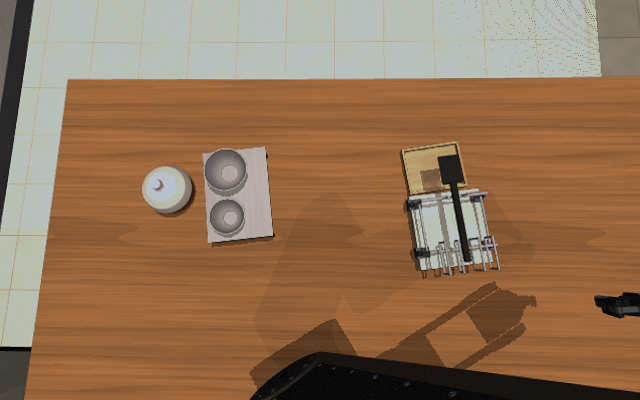

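View pics/k_top_c380_130.png

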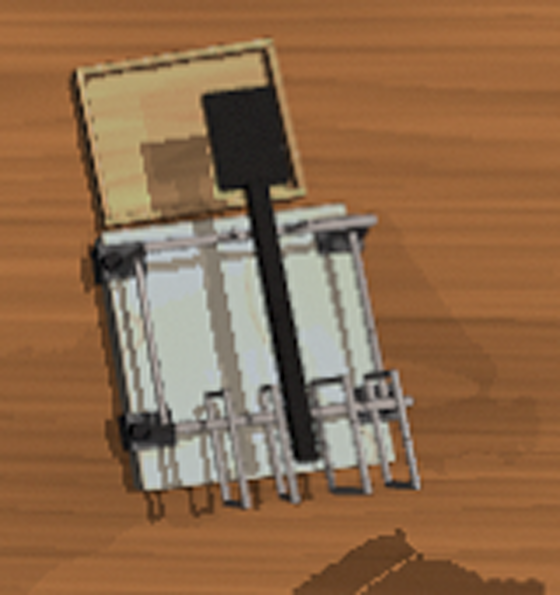

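View pics/k_side.png

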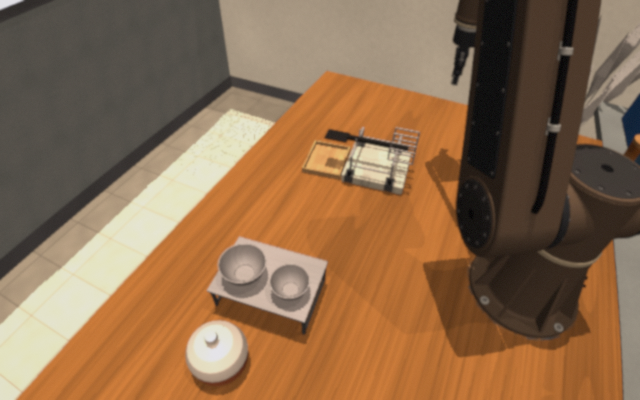

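The handle lies between the inner loops (crop (303,430)) and between the prongs (crop (262,230)), with the blade over the tray. One numeric check, then hand in.

```bash
python3 -c "
from h import *
rk=np.load('rack.npy')
def tor(w):
    c,s=np.cos(rk[2]),np.sin(rk[2]);d=w[:2]-rk[:2];return np.round([d@[c,s],d@[-s,c],w[2]],4)
d=np.load('k_top.npz')['d']
for cx,cy in((245,105),(258,165),(264,210),(276,290),(292,380),(301,440)):
    u=380+cx/3.5;v=130+cy/3.5
    print(tor(pt('top',u,v,depth=np.median(d[int(round(v))-1:int(round(v))+2,int(round(u))-1:int(round(u))+2]))))
print(tor(pt('top',380+236/3.5,130+91/3.5,z=.111)))
for u,v in((403,150),(405,170)): print(np.load('a_top.npz')['d'][v,u],d[v,u])
print(r.close_job())"
```

```text
[ 0.1375 -0.0044  0.1102]
[ 0.0925 -0.0059  0.1101]
[ 0.0584 -0.0015  0.1179]
[ 0.0013 -0.0003  0.1163]
[-0.0619  0.001   0.1187]
[-0.103   0.0022  0.1182]
[0.1484 0.0004 0.111 ]
1.0332477 1.0349483
1.0231118 1.0256798
the job is handed in; nothing more can be done
None
```

I pulled the spatula out from under the shelf by its handle and laid it on the counter. After letting go, I took it again round the middle, laid it across both rack bars and released it. The job was handed in at about 13 s of the 50 s allowed.

**Spatula:** In the last images its handle lies between the prongs and between the inner loops. The top of the handle is at about 118 mm along its length, so it is level and resting on the bars. Its balance point is within about 2 mm of the rest point along the rack, and the handle is within about 2 mm of the centre line. The blade hangs over the tray, and the arm was clear of everything.

**Bowls and roaster:** They look the same in the before and after pictures.

**Tray:** The before and after comparison of the tray did differ. I put that down to the blade and its shadow over the tray, because the visible edges appear where they were. I did not measure the tray's position again.

**Other readings:** The measured points on the blade sit 4 to 6 mm off the centre line, against about 0 for the middle of its far edge. The blade points were not its exact middle. Wrist force never read above about 10 N.

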